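# Jack up the drawing board

## Robot

A 7-joint arm with a two-finger parallel gripper is mounted at the origin on the work surface. World frame = base frame: x ahead of the robot, y to its left, z up, the work surface at z = 0. Lengths are in mm, angles in rad, forces in N, time in s.
With the tool pointing down it reaches from about 350 to 775 mm from the base axis. Payload 3.1 kg.
Tool frame: the origin (TCP) lies on the centre line of the jaws, within the pads' length; the fingertips stand manip.tip_extent ahead of it and the grasp point (between the pads) lies 11 mm behind it (manip.tip_extent is the distance from the TCP to the fingertips, in mm); z points along the fingers, y is the line along which they close (so a half turn about z gives the same grasp; the last joint's range is limited). The gripper opens to 85 mm and grips with 20 to 120 N. Pads are 22 mm wide; open, the fingers measure 114 mm over their backs; the gripper's body (76 mm by 85 mm) begins 54 mm behind the grasp point. The pads swing forward as they close: fully open they stand 13 mm farther back than shut.
Start: joints at [1.183, 0.311, 0.014, 1.512, -0.004, 1.319, -0.027], TCP at [186.455, -517.447, 239.304] pointing down, gripper open.
Joint ranges: [-2.7, 2.7], [-0.3, 1.91], [-1.27, 1.3], [0.12, 2.57], [-1.44, 4.58], [0.2, 2.03], [-3.05, 3.05]. Speed limits (rad/s): [2.79, 2.79, 3.14, 3.14, 3.14, 3.14, 3.14].

## Interface

Orientations are given as a unit quaternion [x, y, z, w].
In Python, from bench import manip, viewer gives the robot as it stands. The module is installed in compiled form; this text tells all that it offers.
- The arm moves only by the tool drive_tool, never from a script. Its argument "moves" is one flat list of numbers, 7 for each row, row after row: the shift along the tool's x, y, z as a fraction of full scale, then the turn, a rotation vector about the tool's x, y, z as a fraction of full scale, then the finger opening in mm, from 0 to 85.4. A call has 1 to 12 rows; each row shifts and turns the commanded pose from where the row before left it, along the tool's axes as they then stand; what a row does not reach is not made up. Full scale, the value 1, is 200 mm for a shift and 0.12 rad for a turn. A row lasts 1/10 s, in which the tool goes at most 50 mm and 8.59 degrees, less where a joint would pass 70% of its speed; a pose out of reach is approached as far as the arm can. A call with a number of a shift or a turn outside -1 to 1 is refused whole. A call with a gripper value outside its range is refused whole. The fingers move at their own pace and stop on an object; the grip force is fixed at half the most. Time passes only in rows, so rows that do not move let the fingers close. It gives the time, the measured TCP pose, the force, the opening and the grip force at its end, in the units of the state.
- manip.read_state(): the state, without advancing time (a new reading comes with each control period).
- viewer.capture(name): name is "scene" or "top" or "wrist"; returns the picture (384x512x3 uint8, red, green, blue); there is no depth.
- viewer.camera_params(name): a dict with "intrinsics" (3x3 intrinsics, pixels), "R" (3x3) and "t" (3): a world point X has camera coordinates R X + t. Camera axes: x right, y down, z forward; pixel columns grow to the right and rows downward; lengths in mm; the calibration is good to about 2 mm. The wrist camera is an equidistant fisheye: a pixel r from the principal point sees the ray r / f radians off the axis. A picture is of the moment at which its call begins: read the wrist's pose just before it. camera_params takes no time and is no camera call; for the wrist camera it gives the pose at the moment of the call.
- manip.hand_in(): hands the job in; it is judged then, once.
The state is a dict: "time": time; "qpos": joint angles; "qvel": joint speeds; "joint_torque": joint torques, N m; "ee_pos": TCP position; "tool_rot": TCP orientation; "wrist_force": force on the tool from outside, world axes, zero at the start; "ft_torque": the same for the moment, N m; "grip_width": finger opening in mm; "gripper_force": force on a finger pad.
Only numpy, scipy, OpenCV 4.12 (cv2) and the standard library are available. Lean on these libraries where they do the work, as an engineer would, in place of code of your own. Each camera call takes 0.05 s, during which the arm holds its last target. There are 200 camera calls.

## Task

Clear the two offcuts off the drawing board into the scrap bin first. Then stand the small blue jack on the table with its saddle centred under the red-spotted yellow lift pad on the board's edge, and only then pump its red handle all the way down so that the jack raises the board; finish while still holding the handle down, and do not let go. Leave the paint jar, water cup and tape roll where they are.

Things in the scene. Friction and masses are not known exactly. Their poses are not given: they have to be found in the camera images.
- easel: Fixed easel frame, four feet 26 mm square at x +-143, y +-132 mm. Origin: centre of its footprint on the table. Carries the plywood drawing board (320 mm along x, 300 along y, 14 thick, about 1 kg, sheet on top): underside 54 mm, top 68 mm above the table when down. Hinged along its +y edge; free edge at y = -150 mm, open below between the feet.
- board (a joint): Hinge of the drawing board: 0 = lying level on the frame, grows as its free (-y) edge rises, radians; nothing but gravity pulls it down.
- lift_point (a point): Centre of the underside of the yellow lift pad: a tab 60 mm along the board's free edge, sticking out 48 mm, 10 mm thick, with a 26 mm red spot on top, straight above this point. The point is 25 mm out from the edge, 54 mm above the table when down. Clamped at a different place along the edge each time. Axes as the easel's.
- jack: Loose blue lever jack, about 0.9 kg. Origin on the underside of its base plate (8 mm thick, 76 mm wide (y), x = -107 to +67 mm). Block to grip: 36 mm wide (y), 46 mm long (x), centred at x = -8 mm, from the plate up to 60 mm height. Saddle at x = +45 mm, handle towards -x. Centre of mass near the block.
- saddle_top (a point): Centre of the top face of the jack's round black rubber saddle (32 mm across), 48 mm above the jack's underside when lowered. It rises straight up 74 mm per radian of handle, by 48 mm at full stroke. The metal sleeve below is 36 mm across.
- handle (a joint): The jack's pump handle: 0 = up, 0.65 rad = fully down (stop). The grip moves on an arc of 110 mm radius about a pivot at x = -37 mm, z = 52 mm of the jack, from 26 deg above level to 11 deg below. A spring returns it: it rises and the saddle sinks if released. Holding it down with the board's load takes about 8 N at the grip.
- handle_grip (a point): Middle of the red cross bar at the handle's end, 18 mm thick, 82 mm long along the jack's y axis; with the handle up it lies at x = -136 mm, z = 100 mm of the jack, fully down at x = -145 mm, z = 30 mm. It can be pushed down from above.
- offcut_a: Green-painted wood offcut, 48 (x) x 26 (y) x 24 mm high, about 25 g, lying on the board. Origin: centre of its underside.
- offcut_b: Black plastic offcut, 30 x 30 x 28 mm high, about 20 g, lying on the board. Origin: centre of its underside.
- scrap_bin: Grey open scrap bin fixed on the table, 170 x 170 mm outside, 100 mm high, 5 mm walls. Origin: centre of its underside.
- paint_jar: White paint jar, 56 mm across, 75 mm high. Bystander. Origin: centre of its underside.
- water_cup: Clear plastic cup, 72 mm across, 90 mm high. Bystander. Origin: centre of its underside.
- tape_roll: Roll of white masking tape lying flat, 90 mm across, 24 mm high. Bystander. Origin: centre of its underside.

How it is judged:
By the outcome, as a careful person would: the job done as asked, in the order asked, and still so for the second after the job is handed in, while the arm keeps its last pose, push and grip.
It also fails if it takes over 72 s, if anything falls off the work surface, if the arm or the gripper's body presses on something with over 40 N, if the wrist force passes 120 N, or if a joint passes its speed limit or range.

## Working session

There is one attempt and no reset: what is moved stays moved. The work goes in short steps, Python scripts to look and compute and a tool call to move; the robot and the scene stay as the last step left them, time stands still between calls to the robot, and variables do not carry over. Pictures are saved under pics/ and viewed, at most 10 in all, crops included, and the job is handed in when it is done.

Besides the shell and the picture viewer there is one more tool, called after ">>>" in YAML: its name, and indented under it one key for each argument. drive_tool: Moves the arm, as the interface text tells. Its arguments: {"type":"object","properties":{"moves":{"type":"array","items":{"type":"number"}}},"required":["moves"]}

```bash
mkdir -p pics; python3 - <<'E'
from bench import manip, viewer
import cv2,numpy as np
s=manip.read_state()
print({k:np.round(v,3).tolist() for k,v in s.items()},manip.tip_extent)
for n in("scene","top"):
    im=viewer.capture(n); cv2.imwrite(f"pics/{n}0.png",im[:,:,::-1])
    p=viewer.camera_params(n); print(n,np.round(p["intrinsics"],1).tolist(),np.round(p["R"],4).tolist(),np.round(p["t"],1).tolist())
E
```

```text
{'time': 0.0, 'qpos': [1.183, 0.312, 0.014, 1.513, -0.004, 1.319, -0.027], 'qvel': [0.001, -0.001, -0.0, 0.001, -0.002, 0.001, -0.0], 'joint_torque': [0.0, -37.991, 0.146, -23.059, 0.012, 0.013, 0.0], 'ee_pos': [186.161, -516.783, 238.206], 'tool_rot': [0.985, 0.172, -0.0, -0.001], 'wrist_force': [1.169, 0.829, -0.377], 'ft_torque': [0.049, 0.006, -0.003], 'gripper_force': 0.0, 'grip_width': 85.311} 8.0
scene [[359.6, 0.0, 257.9], [0.0, 359.6, 190.0], [0.0, 0.0, 1.0]] [[-0.3968, 0.9179, 0.0057], [0.6926, 0.3034, -0.6544], [-0.6024, -0.2557, -0.7561]] [278.1, -359.3, 1325.0]
top [[356.6, 0.0, 260.9], [0.0, 356.6, 186.2], [0.0, 0.0, 1.0]] [[0.0008, -0.9999, 0.014], [-0.9812, -0.0035, -0.1931], [0.1931, -0.0136, -0.9811]] [-40.2, 625.4, 921.0]
```

View pics/top0.png

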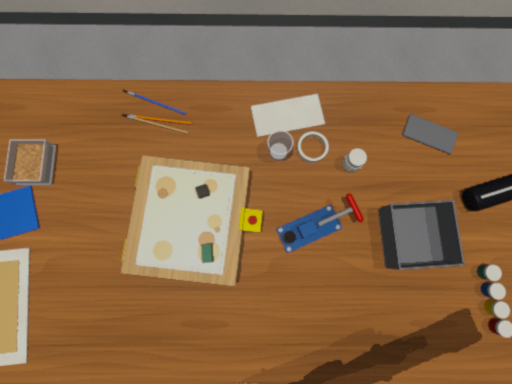

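View pics/scene0.png

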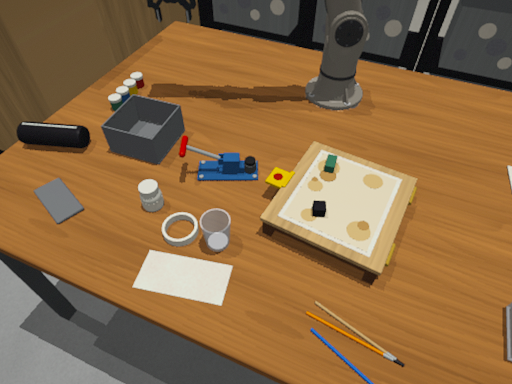

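The top view shows the board at (187,220) with the pad's spot at (252,220). The green offcut is at (207,253) and the black one at (203,191). The jack's saddle is at (290,237), its red bar at (354,208), and the bin is at (423,235). The scene view agrees. Next I'll measure by colour.

```bash
cat > h.py <<'E'
from bench import manip, viewer
import cv2,numpy as np
from scipy.spatial.transform import Rotation as Ro
def ray(n,uv,p=None):
    p=p or viewer.camera_params(n); K=np.array(p["intrinsics"]);R=np.array(p["R"]);t=np.array(p["t"])
    x=(uv[0]-K[0,2])/K[0,0];y=(uv[1]-K[1,2])/K[1,1]
    if n=="wrist":
        r=np.hypot(x,y); d=np.array([x/r*np.sin(r),y/r*np.sin(r),np.cos(r)]) if r>1e-9 else np.array([0,0,1.])
    else: d=np.array([x,y,1])
    return -R.T@t, R.T@d
def at(n,uv,z,p=None):
    c,d=ray(n,uv,p); return c+d*(z-c[2])/d[2]
def proj(n,X,p=None):
    p=p or viewer.camera_params(n); K=np.array(p["intrinsics"]); c=np.array(p["R"])@X+np.array(p["t"])
    if n=="wrist":
        h=np.hypot(c[0],c[1]); a=np.arctan2(h,c[2]); q=c[:2]/max(h,1e-9)*a
    else: q=c[:2]/c[2]
    return q*[K[0,0],K[1,1]]+K[:2,2]
def blobs(im,f,minA=12):
    hsv=cv2.cvtColor(im,cv2.COLOR_RGB2HSV).astype(int); m=f(hsv[...,0],hsv[...,1],hsv[...,2]).astype(np.uint8)
    n,l,st,c=cv2.connectedComponentsWithStats(m)
    return sorted([(int(st[i,4]),c[i],cv2.minAreaRect(np.argwhere(l==i)[:,::-1].astype(np.float32))) for i in range(1,n) if st[i,4]>=minA],key=lambda b:-b[0])
C=dict(red=lambda h,s,v:((h<5)|(h>174))&(s>180)&(v>90),yellow=lambda h,s,v:(h>24)&(h<34)&(s>200)&(v>140),
 green=lambda h,s,v:(h>55)&(h<90)&(s>90)&(v>25),black=lambda h,s,v:(v<45),blue=lambda h,s,v:(h>100)&(h<120)&(s>150)&(v>50))
E
python3 - <<'E'
from h import *
np.set_printoptions(precision=1,suppress=True)
Z=dict(red=[64,100],yellow=[64],green=[92],black=[96,48],blue=[8])
for n in("top","scene"):
    im=cv2.imread(f"pics/{n}0.png")[:,:,::-1].copy()
    for k in C:
        for A,c,r in blobs(im,C[k])[:6]:
            print(n,k,A,c,np.round(r[1],1),round(r[2]),*[at(n,c,z)[:2] for z in Z[k]])
E
python3 - <<'E'
import cv2
im=cv2.imread('pics/top0.png')[140:295,115:480]
cv2.imwrite('pics/c0.png',cv2.resize(im,(798,339),interpolation=cv2.INTER_CUBIC))
E
```

```text
top red 163 [354.3 207.4] [29.5  5.8] 63 [ 567.  -293.3] [ 562.1 -283.2]
top red 29 [252.3 219.4] [5. 5.] 90 [533.7 -15.6] [530. -16.]
top yellow 406 [249.9 219.6] [21.8 22.2] 7 [533.1  -9.1]
top green 120 [206.6 252.6] [15.  7.] 90 [445.4 101. ]
top green 48 [480.8 271. ] [ 5.6 11.1] 5 [ 399.5 -603.4]
top black 1014 [486.6 193.9] [23.7 54. ] 72 [ 599.9 -640.4] [ 608.4 -672.2]
top black 282 [448.  224.5] [46.  14.6] 81 [ 518.2 -528.4] [ 522.4 -554.3]
top black 120 [451.7 257. ] [17. 16.] 90 [ 434.7 -529.7] [ 434.7 -555.8]
top black 76 [387.2 229.7] [19.5  9.8] 82 [ 504.3 -367.6] [ 507.9 -385.3]
top black 73 [289.8 236.8] [9. 9.] 90 [ 485.5 -113.2] [ 488.1 -117.7]
top black 54 [480.9 270.6] [12.  6.] 90 [ 400.7 -601.4] [ 398.9 -631.2]
top blue 1555 [ 17.1 212.4] [46.  39.7] 79 [557.7 652.3]
top blue 1049 [309.9 227.9] [24.8 58.3] 66 [ 515.5 -179.1]
top blue 38 [484.5 289.2] [ 5.7 10.2] 6 [ 347.1 -660.1]
scene red 111 [183.1 145.9] [ 5.5 20.6] 11 [ 531.3 -308.2] [ 563.5 -282.5]
scene red 34 [277.7 176. ] [4. 7.] 90 [532.5 -15.7] [564.5  -5. ]
scene yellow 267 [279.8 177.2] [23.  18.9] 22 [534.1  -9.1]
scene green 144 [330.2 163.1] [ 8.7 16.7] 14 [457.6 103.1]
scene green 46 [116.  105.2] [ 5.7 10.4] 72 [ 478.9 -575.6]
scene black 1878 [270.3  25.1] [ 50. 125.] 90 [-212.8 -340.6] [-311.  -378.8]
scene black 1655 [448.2  55.4] [97.9 76.1] 11 [-253.6  346.2] [-354.9  357.2]
scene black 1332 [ 40.6 286.4] [94.9 17.7] 44 [1030.8 -329.2] [1021.7 -366.6]
scene black 1303 [ 53.5 135.9] [72.3 21.3] 2 [ 670.4 -640.8] [ 635.5 -700.6]
scene black 1180 [407.   44.4] [43.7 96.6] 53 [-276.2  195.5] [-379.1  195.7]
scene black 583 [348.7  33. ] [24. 29.] 45 [-276.4  -30.4] [-379.3  -46.4]
scene blue 1060 [225.3 168.6] [26. 59.] 90 [ 516.6 -183.9]
scene blue 221 [341.7 356.8] [81.5  3. ] 42 [890.3 263.3]
scene blue 31 [124.6  97.3] [4.2 8.5] 45 [ 343.3 -673.5]
```

View pics/c0.png

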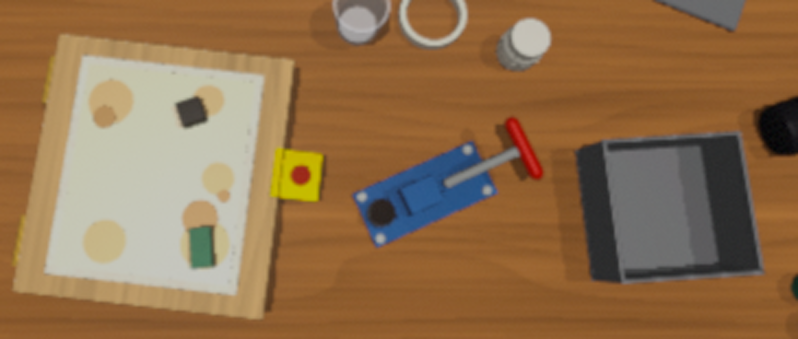

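The crop confirms the spot at about (533,-16), the saddle at (488,-118) and the bar at (563,-283). The saddle-to-bar distance is 181 mm, which matches the given geometry. Next come the black offcut, the bin and the first moves.

```bash
cat >> h.py <<'E'
def plan(x,y,z,yaw=None):
    """tool-axes shift in full-scale units, before turning; turn about z in units; yaw = tool x heading, deg"""
    s=manip.read_state(); R=Ro.from_quat(s["tool_rot"]).as_matrix(); p=np.array(s["ee_pos"])
    d=R.T@(np.array([x,y,z])-p)/200
    a=np.degrees(np.arctan2(R[1,0],R[0,0])); o=""
    if yaw is not None: o="turn z units %.2f"%(-np.radians((yaw-a+90)%180-90)/.12)
    e=Ro.from_matrix(R.T@(Ro.from_euler('z',a,degrees=True).as_matrix()@np.diag([1,-1,-1]))).as_rotvec()/.12
    print("pos",p.round(1),"yaw %.1f"%a,"shift",d.round(3),o,"level fix",e.round(3),"F",np.round(s["wrist_force"],1),"w",round(s["grip_width"],1),"t",s["time"])
E
python3 - <<'E'
from h import *
np.set_printoptions(precision=1,suppress=True)
f=lambda u,v:(115+u*365/798,140+v*155/339)
print("black",at("top",f(191,112),96))
for q in((605,147),(740,133),(762,272),(622,281)): print(at("top",f(*q),100)[:2])
for q in((293,60),(265,318),(62,36),(15,290)): print("board",at("top",f(*q),68)[:2])
b=at("top",f(191,112),96); plan(b[0],b[1],200,16)
E
```

```text
black [604.7 116.3  96. ]
[ 562.9 -382. ]
[ 580.4 -547.2]
[ 416.3 -556. ]
[ 406.  -390.8]
board [676.9  -5.9]
board [362.1  25. ]
board [706.9 286.6]
board [394.3 322.2]
pos [ 186.2 -516.8  238.3] yaw 19.8 shift [ 3.  -2.3  0.2] turn z units 0.56 level fix [-0.  0. -0.] F [ 0.2  0.  -0.3] w 85.3 t 0.1
```

>>> drive_tool:
  moves: [0.18, -0.138, 0.01, 0, 0, 0, 85, 0.18, -0.138, 0.01, 0, 0, 0, 85, 0.18, -0.138, 0.01, 0, 0, 0, 85, 0.18, -0.138, 0.01, 0, 0, 0, 85, 0.18, -0.138, 0.01, 0, 0, 0, 85, 0.18, -0.138, 0.01, 0, 0, 0, 85, 0.18, -0.138, 0.01, 0, 0, 0, 85, 0.18, -0.138, 0.01, 0, 0, 0, 85, 0.18, -0.138, 0.01, 0, 0, 0, 85, 0.18, -0.138, 0.01, 0, 0, 0, 85, 0.18, -0.138, 0.01, 0, 0, 0, 85, 0.18, -0.138, 0.01, 0, 0, 0, 85]

```text
time: 1.3
ee_pos: [481.0, -57.9, 214.9]
tool_rot: [0.985, 0.172, -0.0, 0.0]
wrist_force: [-0.4, -1.1, 0.0]
grip_width: 84.8
gripper_force: 0.0
```

```bash
python3 - <<'E'
from h import *
plan(604,116,200,16)
E
```

```text
pos [481.  -57.9 214.9] yaw 19.8 shift [ 0.873 -0.61   0.074] turn z units 0.55 level fix [0.001 0.004 0.   ] F [-0.4 -1.1  0. ] w 84.8 t 1.3
```

>>> drive_tool:
  moves: [0.17, -0.12, 0.015, 0, 0, 0, 85, 0.17, -0.12, 0.015, 0, 0, 0, 85, 0.17, -0.12, 0.015, 0, 0, 0, 85, 0.17, -0.12, 0.015, 0, 0, 0, 85, 0.1, -0.08, 0, 0, 0, 0.55, 85, 0, 0, 0, 0, 0, 0, 85, 0, 0, 0, 0, 0, 0, 85]

```text
time: 2.0
ee_pos: [588.9, 99.0, 202.4]
tool_rot: [0.99, 0.14, -0.001, 0.0]
wrist_force: [0.5, -1.0, -0.3]
grip_width: 84.7
gripper_force: 0.0
```

```bash
python3 - <<'E'
from h import *
plan(604,116,200,16)
im=viewer.capture("wrist"); cv2.imwrite("pics/w1.png",im[:,:,::-1])
p=viewer.camera_params("wrist"); print(p); np.save("w1p.npy",p,allow_pickle=True)
E
```

```text
pos [588.9  99.  202.4] yaw 16.1 shift [ 0.096 -0.061  0.012] turn z units 0.02 level fix [0.002 0.017 0.   ] F [ 0.5 -1.  -0.3] w 84.7 t 2.0
{'intrinsics': array([[297.31863964,   0.        , 253.80765851],
       [  0.        , 297.31863964, 191.67604107],
       [  0.        ,   0.        ,   1.        ]]), 'R': array([[ 0.27651979, -0.96100773,  0.00097189],
       [-0.92410581, -0.26562382,  0.27472247],
       [-0.26375226, -0.07686432, -0.96152307]]), 't': array([-69.31824431, 543.91166918, 505.12819969])}
```

View pics/w1.png

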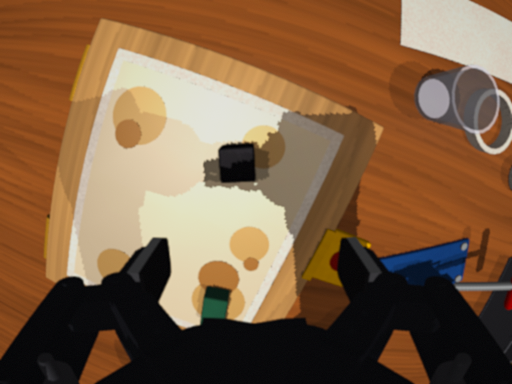

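The wrist view shows the black offcut at (238,161), square to the jaws, the green one at (215,302) and the pad at (335,257).

```bash
python3 - <<'E'
from h import *
p=np.load("w1p.npy",allow_pickle=True).item()
im=cv2.imread("pics/w1.png")[:,:,::-1].copy()
print("cam",-p["R"].T@p["t"])
for z in(82,96): print(at("wrist",(238,161),z,p))
print("green",at("wrist",(215,302),90,p))
b=np.array([at("wrist",q,96,p)[:2] for q in((220,145),(254,142))]); print(b, np.degrees(np.arctan2(*(b[1]-b[0])[::-1])))
c=at("wrist",(238,161),84,p); plan(c[0],c[1],81)
E
```

```text
cam [655.02850545 116.68686234 336.33503265]
[608.08288433 117.19815179  82.        ]
[610.6670297  117.17000761  96.        ]
green [463.64404275 102.69490999  90.        ]
[[619.48560082 134.86311273]
 [629.34163267 108.89064551]] -69.21924793085174
pos [588.9  97.6 202.6] yaw 16.0 shift [ 0.122 -0.068  0.608]  level fix [0.009 0.016 0.   ] F [ 0.4 -0.5 -0.8] w 85.2 t 2.05
```

>>> drive_tool:
  moves: [0.06, -0.04, 0.1, 0, 0, 0, 85, 0.06, -0.04, 0.1, 0, 0, 0, 85, 0, 0, 0.1, 0, 0, -0.6, 85, 0, 0, 0.1, 0, 0, 0, 85, 0, 0, 0, 0, 0, 0, 85]

```text
time: 2.55
ee_pos: [605.4, 117.4, 120.0]
tool_rot: [0.985, 0.174, -0.004, 0.001]
wrist_force: [-1.9, -0.6, 0.0]
grip_width: 85.0
gripper_force: 0.0
```

```bash
python3 - <<'E'
from h import *
plan(607,117,80,20)
E
```

```text
pos [605.4 117.4 120. ] yaw 20.0 shift [0.008 0.005 0.2  ] turn z units 0.00 level fix [0.006 0.065 0.   ] F [-1.9 -0.6  0. ] w 85.0 t 2.55
```

>>> drive_tool:
  moves: [0.008, 0.004, 0.1, 0, 0, 0, 85, 0, 0, 0.1, 0, 0, 0, 85, 0, 0, 0, 0, 0, 0, 85, 0, 0, 0, 0, 0, 0, 10, 0, 0, 0, 0, 0, 0, 10, 0, 0, 0, 0, 0, 0, 10, 0, 0, 0, 0, 0, 0, 10, 0, 0, 0, 0, 0, 0, 10, 0, 0, 0, 0, 0, 0, 10, 0, 0, 0, 0, 0, 0, 10]

```text
time: 3.55
ee_pos: [610.8, 121.0, 84.7]
tool_rot: [0.985, 0.175, 0.001, -0.0]
wrist_force: [-0.2, 0.1, 5.6]
grip_width: 28.7
gripper_force: 59.8
```

>>> drive_tool:
  moves: [0, 0, -0.1, 0, 0, 0, 10, 0, 0, -0.15, 0, 0, 0, 10, 0, 0, -0.2, 0, 0, 0, 10, 0, 0, -0.2, 0, 0, 0, 10, 0, 0, 0, 0, 0, 0, 10]

```text
time: 4.05
ee_pos: [613.1, 122.3, 220.0]
tool_rot: [0.985, 0.175, 0.006, -0.001]
wrist_force: [1.0, 0.5, 0.9]
grip_width: 28.5
gripper_force: 59.1
```

```bash
python3 - <<'E'
from h import *
plan(491,-469,200)
E
```

```text
pos [613.1 122.3 220. ] yaw 20.2 shift [-1.593  2.565  0.083]  level fix [ 0.009 -0.104 -0.   ] F [1.  0.5 0.9] w 28.5 t 4.05
```

>>> drive_tool:
  moves: [-0.11, 0.18, 0, 0, 0, 0, 10, -0.11, 0.18, 0, 0, 0, 0, 10, -0.11, 0.18, 0, 0, 0, 0, 10, -0.11, 0.18, 0, 0, 0, 0, 10, -0.11, 0.18, 0, 0, 0, 0, 10, -0.11, 0.18, 0, 0, 0, 0, 10, -0.11, 0.18, 0, 0, 0, 0, 10, -0.11, 0.18, 0, 0, 0, 0, 10, -0.11, 0.18, 0, 0, 0, 0, 10, -0.11, 0.18, 0, 0, 0, 0, 10, -0.11, 0.18, 0, 0, 0, 0, 10, -0.11, 0.18, 0, 0, 0, 0, 10]

```text
time: 5.25
ee_pos: [509.8, -377.2, 212.1]
tool_rot: [0.985, 0.175, -0.001, -0.001]
wrist_force: [0.5, 0.4, -0.9]
grip_width: 28.5
gripper_force: 59.2
```

```bash
python3 - <<'E'
from h import *
plan(491,-469,120)
E
```

```text
pos [ 509.8 -377.2  212.1] yaw 20.2 shift [-0.246  0.399  0.46 ]  level fix [-0.013  0.01  -0.   ] F [ 0.5  0.4 -0.9] w 28.5 t 5.25
```

>>> drive_tool:
  moves: [-0.11, 0.16, 0, 0, 0, 0, 10, -0.1, 0.15, 0, 0, 0, 0, 10, -0.03, 0.06, 0.05, 0, 0, 0, 10, 0, 0, 0.2, 0, 0, 0, 10, 0, 0, 0.2, 0, 0, 0, 10, 0, 0, 0, 0, 0, 0, 10, 0, 0, 0, 0, 0, 0, 60, 0, 0, 0, 0, 0, 0, 60, 0, 0, 0, 0, 0, 0, 60, 0, 0, -0.2, 0, 0, 0, 60, 0, 0, -0.2, 0, 0, 0, 60, 0, 0, 0, 0, 0, 0, 60]

```text
time: 6.45
ee_pos: [495.5, -464.5, 213.4]
tool_rot: [0.985, 0.175, 0.006, 0.007]
wrist_force: [0.4, -0.1, 0.2]
grip_width: 60.1
gripper_force: 0.0
```

```bash
python3 - <<'E'
from h import *
plan(456,102,200,4)
E
```

```text
pos [ 495.5 -464.5  213.4] yaw 20.2 shift [ 0.79  -2.728  0.032] turn z units 2.35 level fix [ 0.129 -0.075 -0.001] F [ 0.4 -0.1  0.2] w 60.1 t 6.45
```

>>> drive_tool:
  moves: [0.05, -0.19, 0, 0, 0, 0, 85, 0.05, -0.19, 0, 0, 0, 0, 85, 0.05, -0.19, 0, 0, 0, 0, 85, 0.05, -0.19, 0, 0, 0, 0, 85, 0.05, -0.19, 0, 0, 0, 0, 85, 0.05, -0.19, 0, 0, 0, 0, 85, 0.05, -0.19, 0, 0, 0, 0, 85, 0.05, -0.19, 0, 0, 0, 0, 85, 0.05, -0.19, 0, 0, 0, 0, 85, 0.05, -0.19, 0, 0, 0, 0, 85, 0.05, -0.19, 0, 0, 0, 0, 85, 0.05, -0.19, 0, 0, 0, 0, 85]

```text
time: 7.65
ee_pos: [447.4, 9.3, 205.0]
tool_rot: [0.985, 0.175, 0.002, 0.001]
wrist_force: [0.1, 0.5, 0.2]
grip_width: 85.1
gripper_force: 0.0
```

>>> drive_tool:
  moves: [0.05, -0.19, 0, 0, 0, 0, 85, 0.05, -0.19, 0, 0, 0, 0, 85, 0, 0, 0, 0, 0, 0.8, 85, 0, 0, 0, 0, 0, 0.8, 85, 0, 0, 0, 0, 0, 0.8, 85, 0, 0, 0, 0, 0, 0, 85]

```text
time: 8.25
ee_pos: [440.1, 86.3, 204.7]
tool_rot: [0.999, 0.032, 0.002, 0.0]
wrist_force: [0.5, -0.6, 0.1]
grip_width: 85.2
gripper_force: 0.0
```

```bash
python3 - <<'E'
from h import *
plan(450,100,200,4)
p=viewer.camera_params("wrist");im=viewer.capture("wrist"); cv2.imwrite("pics/w2.png",im[:,:,::-1])
np.save("w2p.npy",p,allow_pickle=True)
print("cam",-p["R"].T@p["t"])
for A,c,r in blobs(im,C["green"])[:3]:
    q=np.array([at("wrist",u,92,p)[:2] for u in cv2.boxPoints(r)]); print(A,c,at("wrist",c,86,p),q.round(1).tolist())
for A,c,r in blobs(im,C["red"])[:3]:print("red",A,c,at("wrist",c,64,p))
E
```

```text
pos [440.1  86.3 204.7] yaw 3.7 shift [ 0.054 -0.065  0.024] turn z units -0.04 level fix [ 0.004 -0.028 -0.   ] F [ 0.5 -0.6  0.1] w 85.2 t 8.25
cam [508.11717318  90.58563903 338.71494686]
1486 [235.70457604 181.55787349] [445.62308042 102.33425535  86.        ] [[469.1, 116.0], [471.4, 92.5], [423.6, 88.0], [421.1, 112.5]]
red 84 [367.08333333  89.58333333] [539.19586188 -15.6181601   64.        ]
```

View pics/w2.png

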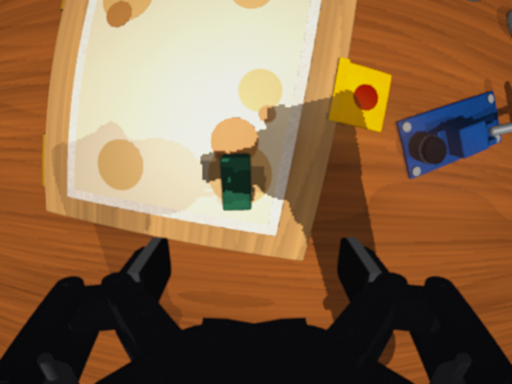

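The green offcut is at (236,181), which puts it at about (446,102) with a yaw near 5°. The spot is at (366,97) and the saddle at (430,147).

>>> drive_tool:
  moves: [0.02, -0.04, 0.1, 0, 0, 0, 85, 0.02, -0.04, 0.1, 0, 0, 0, 85, 0, 0, 0.1, 0, 0, 0, 85, 0, 0, 0.12, 0, 0, 0, 85, 0, 0, 0.1, 0, 0, 0, 85, 0, 0, 0, 0, 0, 0, 85]

```text
time: 8.9
ee_pos: [444.4, 101.6, 97.4]
tool_rot: [0.999, 0.033, -0.002, 0.0]
wrist_force: [-0.1, 0.3, -0.5]
grip_width: 85.5
gripper_force: 0.0
```

```bash
python3 - <<'E'
from h import *
plan(446,102,82,5)
p=np.load("w2p.npy",allow_pickle=True).item()
print("spot",at("wrist",(366,97),64,p),"saddle",at("wrist",(430,146),48,p))
E
```

```text
pos [444.4 101.6  97.4] yaw 3.8 shift [ 0.009 -0.002  0.077] turn z units -0.18 level fix [0.004 0.041 0.   ] F [-0.1  0.3 -0.5] w 85.5 t 8.9
spot [531.83760942 -15.10111909  64.        ] saddle [ 492.15851683 -106.5181964    48.        ]
```

>>> drive_tool:
  moves: [0.008, 0, 0.07, 0, 0, 0, 85, 0, 0, 0, 0, 0, 0, 50, 0, 0, 0, 0, 0, 0, 10, 0, 0, 0, 0, 0, 0, 10, 0, 0, 0, 0, 0, 0, 10, 0, 0, 0, 0, 0, 0, 10, 0, 0, 0, 0, 0, 0, 10, 0, 0, 0, 0, 0, 0, 10, 0, 0, -0.1, 0, 0, 0, 10, 0, 0, -0.2, 0, 0, 0, 10, 0, 0, -0.2, 0, 0, 0, 10, 0, 0, -0.1, 0, 0, 0, 10]

```text
time: 10.1
ee_pos: [449.4, 103.1, 208.6]
tool_rot: [0.999, 0.032, 0.003, -0.0]
wrist_force: [0.5, -0.1, -0.7]
grip_width: 24.5
gripper_force: 58.9
```

```bash
python3 - <<'E'
from h import *
plan(490,-466,210)
E
```

```text
pos [449.4 103.1 208.6] yaw 3.7 shift [ 0.02   2.853 -0.008]  level fix [-0.004 -0.043  0.   ] F [ 0.5 -0.1 -0.7] w 24.5 t 10.1
```

>>> drive_tool:
  moves: [0, 0.2, 0, 0, 0, 0, 10, 0, 0.23, 0, 0, 0, 0, 10, 0, 0.23, 0, 0, 0, 0, 10, 0, 0.23, 0, 0, 0, 0, 10, 0, 0.23, 0, 0, 0, 0, 10, 0, 0.23, 0, 0, 0, 0, 10, 0, 0.23, 0, 0, 0, 0, 10, 0, 0.23, 0, 0, 0, 0, 10, 0, 0.23, 0, 0, 0, 0, 10, 0, 0.23, 0, 0, 0, 0, 10, 0, 0.23, 0, 0, 0, 0, 10, 0, 0.2, 0, 0, 0, 0, 10]

```text
time: 11.3
ee_pos: [481.5, -439.2, 204.7]
tool_rot: [1.0, 0.031, -0.001, 0.0]
wrist_force: [1.0, -0.2, 0.5]
grip_width: 24.6
gripper_force: 58.9
```

```bash
python3 - <<'E'
from h import *
plan(490,-466,120)
E
```

```text
pos [ 481.5 -439.2  204.7] yaw 3.6 shift [0.035 0.136 0.424]  level fix [0.002 0.008 0.   ] F [ 1.  -0.2  0.5] w 24.6 t 11.3
```

>>> drive_tool:
  moves: [0.035, 0.1, 0.05, 0, 0, 0, 10, 0, 0, 0.2, 0, 0, 0, 10, 0, 0, 0.2, 0, 0, 0, 10, 0, 0, 0, 0, 0, 0, 10, 0, 0, 0, 0, 0, 0, 60, 0, 0, 0, 0, 0, 0, 60, 0, 0, 0, 0, 0, 0, 60, 0, 0, -0.2, 0, 0, 0, 60, 0, 0, -0.2, 0, 0, 0, 60, 0, 0, 0, 0, 0, 0, 60]

```text
time: 12.3
ee_pos: [494.9, -458.8, 205.4]
tool_rot: [0.999, 0.032, 0.007, 0.006]
wrist_force: [0.3, -0.7, 0.4]
grip_width: 60.0
gripper_force: 0.0
```

```bash
python3 - <<'E'
from h import *
print(np.round(manip.read_state()["qpos"],2))
plan(505,-170,230,114.4)
E
```

```text
[ 0.88  0.6  -0.28  1.19  0.16  1.36 -0.89]
pos [ 494.9 -458.8  205.4] yaw 3.7 shift [ 0.144 -1.436 -0.139] turn z units 10.07 level fix [ 0.103 -0.109 -0.001] F [ 0.3 -0.7  0.4] w 60.0 t 12.3
```

>>> drive_tool:
  moves: [0.02, -0.2, -0.02, 0, 0, 0, 85, 0.02, -0.2, -0.02, 0, 0, 0, 85, 0.02, -0.2, -0.02, 0, 0, 0, 85, 0.02, -0.2, -0.02, 0, 0, 0, 85, 0.02, -0.2, -0.02, 0, 0, 0, 85, 0.02, -0.2, -0.02, 0, 0, 0, 85, 0.02, -0.2, -0.02, 0, 0, 0, 85, 0, 0, 0, 0, 0, -1, 85, 0, 0, 0, 0, 0, -1, 85, 0, 0, 0, 0, 0, -1, 85, 0, 0, 0, 0, 0, -1, 85, 0, 0, 0, 0, 0, -1, 85]

```text
time: 13.5
ee_pos: [501.5, -174.9, 225.1]
tool_rot: [0.945, 0.328, 0.001, 0.001]
wrist_force: [0.4, -0.2, -1.0]
grip_width: 85.2
gripper_force: 0.0
```

>>> drive_tool:
  moves: [0, 0, 0, 0, 0, -1, 85, 0, 0, 0, 0, 0, -1, 85, 0, 0, 0, 0, 0, -1, 85, 0, 0, 0, 0, 0, -1, 85, 0, 0, 0, 0, 0, -1, 85, 0, 0, 0, 0, 0, -1, 85, 0, 0, 0, 0, 0, -1, 85, 0, 0, 0, 0, 0, -1, 85, 0, 0, 0, 0, 0, -1, 85, 0, 0, 0, 0, 0, -1, 85, 0, 0, 0, 0, 0, -1, 85, 0, 0, 0, 0, 0, 0, 85]

```text
time: 14.7
ee_pos: [501.4, -175.0, 224.7]
tool_rot: [0.547, 0.837, 0.0, 0.001]
wrist_force: [0.1, -0.2, 0.3]
grip_width: 84.6
gripper_force: 0.0
```

```bash
python3 - <<'E'
from h import *
plan(511,-166,200,114.4)
p=viewer.camera_params("wrist");im=viewer.capture("wrist"); cv2.imwrite("pics/w3.png",im[:,:,::-1])
np.save("w3p.npy",p,allow_pickle=True)
print("cam",-p["R"].T@p["t"])
sad=np.array([489,-118,48.]);ux=np.array([-75,165,0])/181.2
for a,z in((0,48),(-53,60),(-181,100)):print(proj("wrist",sad+ux*a+[0,0,z-48],p))
E
```

```text
pos [ 501.4 -175.   224.7] yaw 113.7 shift [0.022 0.062 0.124] turn z units -0.11 level fix [0.015 0.019 0.   ] F [ 0.1 -0.2  0.3] w 84.6 t 14.7
cam [ 472.58527221 -111.55957623  358.37254872]
[265.19365351 120.75767354]
[265.98702399 173.01922551]
[267.24943258 299.81045647]
```

View pics/w3.png

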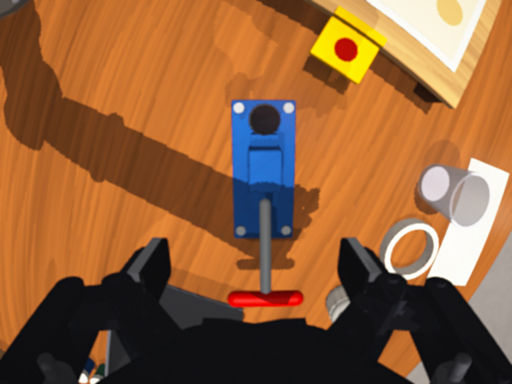

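The wrist view shows the saddle at (265,118), the block at (266,168), the bar at (265,298) and the spot at (346,49). The jack is aligned with the tool.

```bash
python3 - <<'E'
from h import *
p=np.load("w3p.npy",allow_pickle=True).item()
im=cv2.imread("pics/w3.png")[:,:,::-1].copy()
for k in("red","black"):
  for A,c,r in blobs(im,C[k],60)[:9]:
    if k=="red" or 230<c[0]<300 and 90<c[1]<150: print(k,A,c,at("wrist",c,64,p),at("wrist",c,100,p),at("wrist",c,48,p))
for A,c,r in blobs(im,C["yellow"],60)[:2]:
    print("pad",A,[at("wrist",q,64,p)[:2].round(1).tolist() for q in cv2.boxPoints(r)])
s=at("wrist",(265,118),48,p);g=at("wrist",(265.5,298),100,p);d=(s-g)[:2];L=np.hypot(*d);u=d/L
print("sad",s,"grip",g,"L",L,"yaw",np.degrees(np.arctan2(u[1],u[0])),"block",s[:2]-53*u)
b=s[:2]-53*u; plan(b[0],b[1],100,np.degrees(np.arctan2(u[1],u[0])))
E
```

```text
red 1025 [264.57756098 298.58829268] [ 572.87113969 -306.22869784   64.        ] [ 560.60677861 -282.42182995  100.        ] [ 578.32196684 -316.80952802   48.        ]
red 343 [345.55685131  49.07580175] [531.5609207  -15.16601089  64.        ] [524.34855203 -26.95436672 100.        ] [534.76641788  -9.92674163  48.        ]
black 398 [261.65075377 122.90954774] [ 485.83689589 -121.03545974   64.        ] [ 484.21630167 -119.87661593  100.        ] [ 486.55715999 -121.55050143   48.        ]
pad 1765 [[499.7, -34.5], [505.9, 10.2], [565.1, 4.9], [557.5, -41.0]]
pad 434 [[505.9, 17.2], [507.4, 26.8], [568.3, 19.5], [566.4, 9.7]]
sad [ 487.64645476 -115.44582485   48.        ] grip [ 561.17580567 -281.32059736  100.        ] L 181.4414660438504 yaw 113.90686234971221 block [ 509.12476224 -163.89871235]
pos [ 501.3 -175.   224.5] yaw 113.5 shift [0.036 0.057 0.623] turn z units -0.06 level fix [0.013 0.017 0.   ] F [-0.7  0.1 -0.1] w 84.7 t 14.75
```

>>> drive_tool:
  moves: [0.018, 0.03, 0.12, 0, 0, 0, 85, 0.018, 0.027, 0.12, 0, 0, 0, 85, 0, 0, 0.15, 0, 0, 0, 85, 0, 0, 0.15, 0, 0, 0, 85, 0, 0, 0.12, 0, 0, 0, 85, 0, 0, 0.1, 0, 0, 0, 85, 0, 0, 0, 0, 0, 0, 85]

```text
time: 15.45
ee_pos: [506.1, -163.5, 69.1]
tool_rot: [0.548, 0.837, -0.001, -0.002]
wrist_force: [-0.1, 1.3, 0.7]
grip_width: 85.0
gripper_force: 0.0
```

```bash
python3 - <<'E'
from h import *
plan(509,-164,32,113.9)
E
```

```text
pos [ 506.1 -163.5   69.1] yaw 113.5 shift [-0.009  0.013  0.186] turn z units -0.05 level fix [-0.036 -0.025  0.   ] F [-0.1  1.3  0.7] w 85.0 t 15.45
```

>>> drive_tool:
  moves: [-0.01, 0.013, 0.1, 0, 0, 0, 85, 0, 0, 0.085, 0, 0, 0, 85, 0, 0, 0, 0, 0, 0, 85, 0, 0, 0, 0, 0, 0, 60, 0, 0, 0, 0, 0, 0, 50, 0, 0, 0, 0, 0, 0, 20, 0, 0, 0, 0, 0, 0, 20, 0, 0, 0, 0, 0, 0, 20, 0, 0, 0, 0, 0, 0, 20, 0, 0, 0, 0, 0, 0, 20]

```text
time: 16.45
ee_pos: [511.6, -165.2, 35.5]
tool_rot: [0.547, 0.837, -0.001, 0.001]
wrist_force: [-2.3, -1.8, 7.3]
grip_width: 35.2
gripper_force: 63.9
```

```bash
python3 - <<'E'
from h import *
plan(509,-164,32,113.9)
E
```

```text
pos [ 511.6 -165.2   35.5] yaw 113.6 shift [ 0.01  -0.009  0.018] turn z units -0.04 level fix [-0.004  0.013 -0.   ] F [-2.3 -1.8  7.3] w 35.2 t 16.45
```

>>> drive_tool:
  moves: [0, 0, -0.05, 0, 0, 0, 20, 0, 0, 0, 0, 0, 0.7, 20, 0, 0, 0, 0, 0, 0.7, 20, 0, 0, 0, 0, 0, 0.7, 20, 0, 0, 0, 0, 0, 0.7, 20, 0, 0, 0, 0, 0, 0.7, 20, 0, 0, 0, 0, 0, 0.7, 20, 0, 0, 0, 0, 0, 0, 20]

```text
time: 17.25
ee_pos: [510.2, -163.9, 43.3]
tool_rot: [0.738, 0.674, -0.001, -0.001]
wrist_force: [0.2, -0.3, -7.2]
grip_width: 35.3
gripper_force: 62.1
```

```bash
python3 - <<'E'
from h import *
plan(520,-130,40,84)
E
```

```text
pos [ 510.2 -163.9   43.3] yaw 84.8 shift [0.173 0.033 0.017] turn z units 0.12 level fix [-0.022 -0.007  0.   ] F [ 0.2 -0.3 -7.2] w 35.3 t 17.25
```

>>> drive_tool:
  moves: [0.08, 0.017, 0, 0, 0, 0.12, 20, 0.08, 0.017, 0, 0, 0, 0, 20, 0.01, 0, 0.025, 0, 0, 0, 20, 0, 0, 0, 0, 0, 0, 20]

```text
time: 17.65
ee_pos: [520.3, -130.5, 38.1]
tool_rot: [0.742, 0.67, -0.001, -0.001]
wrist_force: [-0.2, -0.6, -8.0]
grip_width: 35.1
gripper_force: 62.1
```

```bash
python3 - <<'E'
from h import *
plan(526.2,-70.2,37,84)
im=viewer.capture("wrist"); p=viewer.camera_params("wrist")
cv2.imwrite("pics/w4.png",im[:,:,::-1]); np.save("w4p.npy",p,allow_pickle=True)
s=viewer.capture("scene")[90:240,140:340]; s=cv2.resize(s,(512,384),interpolation=cv2.INTER_CUBIC)
cv2.imwrite("pics/m4.png",cv2.resize(np.hstack([im,s]),(800,300))[:,:,::-1])
E
```

```text
pos [ 520.3 -130.5   38.1] yaw 84.1 shift [ 0.303 -0.002  0.006] turn z units 0.02 level fix [-0.025 -0.003  0.   ] F [-0.2 -0.6 -8. ] w 35.1 t 17.65
```

View pics/m4.png

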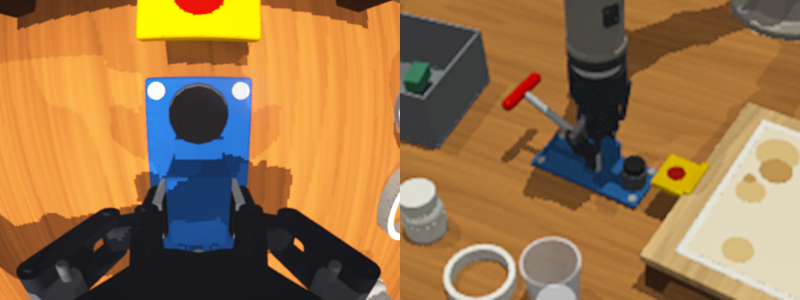

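The jack is held level. In the wrist view the saddle is at about (254,147), in line with the spot, and the green offcut can be seen in the bin.

```bash
python3 - <<'E'
from h import *
p=np.load("w4p.npy",allow_pickle=True).item(); im=cv2.imread("pics/w4.png")[:,:,::-1].copy()
s=at("wrist",(254.5,145),50,p);print("cam",-p["R"].T@p["t"],"sad",s, "expected",[520.3+.105*55,-130.5+.9945*55])
for A,c,r in blobs(im,C["yellow"],60)[:2]: print(A,r,[at("wrist",q,64,p)[:2].round(1).tolist() for q in cv2.boxPoints(r)])
for A,c,r in blobs(im,C["red"],60)[:2]: print("red",c,[at("wrist",q,64,p)[:2].round(1).tolist() for q in cv2.boxPoints(r)])
g=im[100:200,190:320]; hsv=cv2.cvtColor(g,cv2.COLOR_RGB2HSV); m=((hsv[...,2]<70)&(hsv[...,1]<120)).astype(np.uint8)
n,l,st,c=cv2.connectedComponentsWithStats(m); print([(st[i].tolist(),(c[i]+[190,100]).round(1).tolist()) for i in range(1,n) if st[i,4]>200])
E
```

```text
cam [527.11914501 -63.13980586 172.01191425] sad [525.53390671 -77.7785334   50.        ] expected [526.0749999999999, -75.8025]
6558 ((253.5, 24.5), (49.0, 159.0), 90.0) [[501.8, -16.8], [560.6, -23.0], [558.0, -42.8], [500.2, -36.7]]
red [254.42394015   6.88279302] [[520.3, -20.4], [542.1, -22.6], [541.3, -29.6], [519.7, -27.3]]
[([27, 11, 74, 73, 4195], [253.5, 146.7])]
```

>>> drive_tool:
  moves: [0.05, 0, 0, 0, 0, 0, 20, 0.08, 0, 0, 0, 0, 0, 20, 0.08, 0, 0, 0, 0, 0, 20, 0.07, 0, 0, 0, 0, 0, 20, 0.025, 0, 0, 0, 0, 0, 20, 0, 0, 0, 0, 0, 0, 20]

```text
time: 18.35
ee_pos: [528.2, -69.4, 39.4]
tool_rot: [0.743, 0.67, 0.0, -0.0]
wrist_force: [0.2, 0.3, -7.1]
grip_width: 35.4
gripper_force: 62.1
```

```bash
python3 - <<'E'
from h import *
plan(526.2,-69.8,35.5,84)
E
```

```text
pos [528.2 -69.4  39.4] yaw 84.1 shift [-0.003 -0.01   0.02 ] turn z units 0.01 level fix [ 0.002 -0.003 -0.   ] F [ 0.2  0.3 -7.1] w 35.4 t 18.35
```

>>> drive_tool:
  moves: [0, -0.007, 0.01, 0, 0, 0, 20, 0, 0, 0.01, 0, 0, 0, 20, 0, 0, 0.003, 0, 0, 0, 20, 0, 0, 0, 0, 0, 0, 20]

```text
time: 18.75
ee_pos: [526.3, -72.1, 35.6]
tool_rot: [0.744, 0.668, -0.001, 0.001]
wrist_force: [-4.3, -1.9, 4.9]
grip_width: 35.2
gripper_force: 63.7
```

```bash
python3 - <<'E'
from h import *
plan(526.2,-69.8,35.5,84)
E
```

```text
pos [526.3 -72.1  35.6] yaw 83.9 shift [ 0.011 -0.002  0.   ] turn z units -0.02 level fix [-0.005  0.018 -0.   ] F [-4.3 -1.9  4.9] w 35.2 t 18.75
```

>>> drive_tool:
  moves: [0.005, 0, 0, 0, 0, 0, 20, 0, 0, 0, 0, 0, 0, 60, 0, 0, 0, 0, 0, 0, 85, 0, 0, 0, 0, 0, 0, 85, 0, 0, 0, 0, 0, 0, 85, 0, 0, -0.1, 0, 0, 0, 85, 0, 0, -0.2, 0, 0, 0, 85, 0, 0, -0.2, 0, 0, 0, 85, -0.1, 0, -0.2, 0, 0, 0, 85, -0.2, 0, 0, 0, 0, 0, 85, -0.1, 0, 0, 0, 0, 0, 85, 0, 0, 0, 0, 0, 0, 85]

```text
time: 19.95
ee_pos: [517.8, -154.1, 174.7]
tool_rot: [0.746, 0.666, -0.001, 0.001]
wrist_force: [-0.4, -0.1, -0.4]
grip_width: 84.9
gripper_force: 0.0
```

```bash
python3 - <<'E'
from h import *
plan(510,-150,200,84)
im=viewer.capture("wrist"); p=viewer.camera_params("wrist")
cv2.imwrite("pics/w5.png",im[:,:,::-1]); np.save("w5p.npy",p,allow_pickle=True)
print("cam",-p["R"].T@p["t"])
for k,z in(("red",(64,100)),("yellow",(64,)),("blue",(8,60))):
  for A,c,r in blobs(im,C[k],100)[:3]: print(k,A,c.round(1),np.round(r[1],1),*[at("wrist",c,q,p)[:2].round(1) for q in z])
E
```

```text
pos [ 517.8 -154.1  174.7] yaw 83.5 shift [ 0.016 -0.041 -0.126] turn z units -0.07 level fix [0.005 0.025 0.   ] F [-0.4 -0.1 -0.4] w 84.9 t 19.95
cam [524.93958368 -82.16674518 308.30736244]
red 1935 [254.2 257.3] [100.  20.] [ 511.  -214.1] [ 513.  -194.7]
red 572 [252.4  25.1] [25. 27.] [531.6 -11.3] [530.6 -21.7]
yellow 2913 [252.1  26.2] [52. 71.] [531.2 -12.2]
blue 7802 [252.6 119.5] [135.  72.] [522.7 -92.2] [523.1 -90.4]
```

View pics/w5.png

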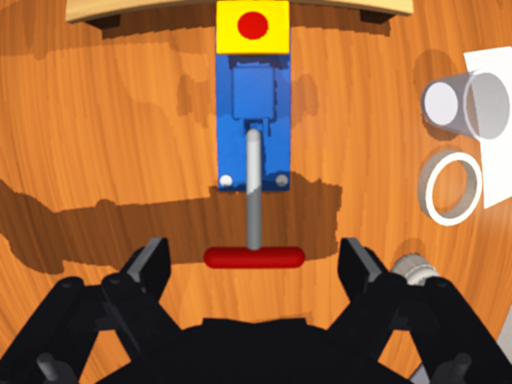

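The wrist view shows the jack under the pad. The pad's outer edge is at v≈54, the block's front at v≈65, the spot at (252,25) and the bar at (254,257).

```bash
python3 - <<'E'
from h import *
p=np.load("w5p.npy",allow_pickle=True).item(); im=cv2.imread("pics/w5.png")
print([tuple(im[v,253,::-1].tolist()) for v in range(48,72)])
for v in (184,189): print("rear",at("wrist",(253,v),8,p)[:2])
for v in (53,55): print("padedge top",at("wrist",(253,v),64,p)[:2])
for v in (64,66,68): print("block front top",at("wrist",(253,v),60,p)[:2])
E
```

```text
[(255, 247, 0), (255, 248, 0), (255, 246, 0), (255, 229, 0), (237, 176, 0), (173, 120, 0), (118, 83, 18), (77, 56, 36), (59, 46, 49), (57, 52, 71), (56, 57, 87), (56, 58, 91), (56, 57, 89), (59, 62, 99), (63, 85, 147), (68, 113, 199), (71, 123, 213), (70, 115, 200), (66, 102, 176), (67, 102, 177), (70, 114, 198), (70, 120, 210), (69, 122, 213), (69, 122, 212)]
rear [ 515.83051997 -158.59879111]
rear [ 515.24077248 -163.97236092]
padedge top [529.43371132 -35.46822884]
padedge top [529.24939446 -37.16004415]
block front top [528.48220174 -44.1104872 ]
block front top [528.29709146 -45.80856381]
block front top [528.11232691 -47.50328263]
```

Alignment is good: the gap between pad edge and block is about 7.7 mm against 7 ideal. Next I close the fingers and go over the bar.

>>> drive_tool:
  moves: [-0.12, 0, 0, 0, 0, 0, 0, -0.11, 0, 0, 0, 0, 0, 0, 0, 0, 0, 0, 0, 0, 0, 0, 0, 0, 0, 0, 0, 0, 0, 0, 0, 0, 0, 0, 0, 0, 0, 0, 0, 0, 0, 0, 0, 0, 0, 0, 0, 0, 0]

```text
time: 20.7
ee_pos: [513.8, -193.5, 174.8]
tool_rot: [0.743, 0.67, 0.0, -0.0]
wrist_force: [0.3, 0.6, 0.5]
grip_width: 0.1
gripper_force: 0.0
```

```bash
python3 - <<'E'
from h import *
plan(512.4,-201.3,122,84)
E
```

```text
pos [ 513.8 -193.5  174.8] yaw 84.1 shift [-0.04  -0.003  0.264] turn z units 0.01 level fix [ 0.001 -0.004 -0.   ] F [0.3 0.6 0.5] w 0.1 t 20.7
```

>>> drive_tool:
  moves: [-0.04, -0.003, 0.1, 0, 0, 0, 0, 0, 0, 0.1, 0, 0, 0, 0, 0, 0, 0.06, 0, 0, 0, 0, 0, 0, 0, 0, 0, 0, 0]

```text
time: 21.1
ee_pos: [510.6, -201.8, 120.8]
tool_rot: [0.743, 0.669, -0.001, -0.002]
wrist_force: [0.4, 0.0, -0.5]
grip_width: -0.1
gripper_force: 0.0
```

```bash
python3 - <<'E'
from h import *
plan(512.2,-202.5,100,84)
E
```

```text
pos [ 510.6 -201.8  120.8] yaw 84.0 shift [-0.003  0.009  0.104] turn z units 0.00 level fix [-0.034 -0.012  0.   ] F [ 0.4  0.  -0.5] w -0.1 t 21.1
```

Push down gently in 6 mm steps.

>>> drive_tool:
  moves: [0, 0, 0.03, 0, 0, 0, 0, -0.005, 0.004, 0.03, 0, 0, 0, 0, -0.005, 0, 0.03, 0, 0, 0, 0, -0.005, 0, 0.03, 0, 0, 0, 0, 0, 0, 0, 0, 0, 0, 0]

```text
time: 21.6
ee_pos: [513.0, -209.5, 99.9]
tool_rot: [0.744, 0.668, -0.001, 0.003]
wrist_force: [-2.4, -4.2, 8.8]
grip_width: -0.1
gripper_force: 3.9
```

```bash
python3 - <<'E'
from h import *
plan(511.5,-205,47,84)
im=viewer.capture("scene")[90:240,140:340]; cv2.imwrite("pics/s6.png",cv2.resize(im,(800,600),interpolation=cv2.INTER_CUBIC)[:,:,::-1])
E
```

```text
pos [ 513.  -209.5   99.9] yaw 83.8 shift [ 0.023 -0.011  0.264] turn z units -0.03 level fix [0.021 0.041 0.   ] F [-2.4 -4.2  8.8] w -0.1 t 21.6
```

View pics/s6.png

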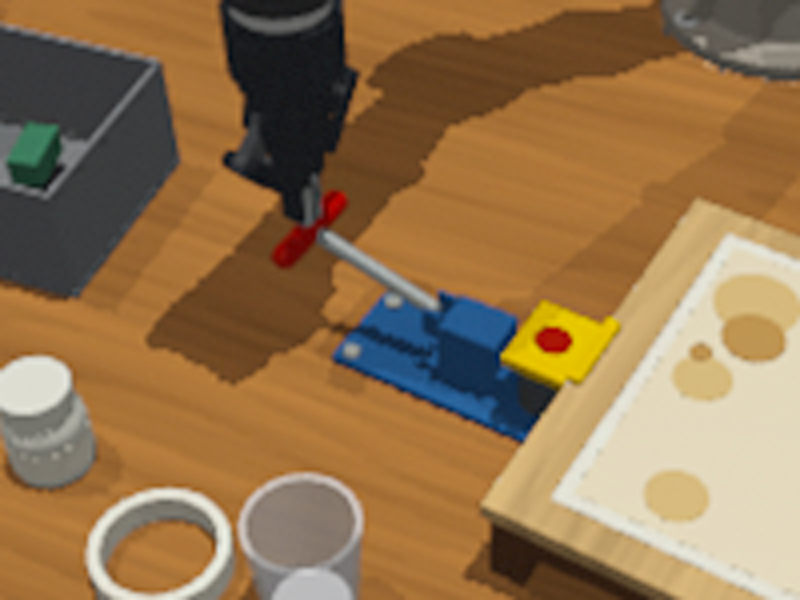

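The fingertips are on the bar at (310,228) and the jack hasn't moved. I'll continue down, easing slightly inwards.

>>> drive_tool:
  moves: [0.008, 0, 0.03, 0, 0, 0, 0, 0.008, 0, 0.03, 0, 0, 0, 0, 0.004, 0, 0.03, 0, 0, 0, 0, 0, 0, 0.03, 0, 0, 0, 0, 0, 0, 0, 0, 0, 0, 0]

```text
time: 22.15
ee_pos: [514.9, -206.0, 76.5]
tool_rot: [0.744, 0.668, -0.0, 0.004]
wrist_force: [-0.8, -5.1, 7.7]
grip_width: -0.3
gripper_force: 3.8
```

```bash
python3 - <<'E'
from h import *
plan(511.5,-205,47,84)
E
```

```text
pos [ 514.9 -206.    76.5] yaw 83.8 shift [ 0.004 -0.018  0.147] turn z units -0.03 level fix [0.048 0.047 0.   ] F [-0.8 -5.1  7.7] w -0.3 t 22.15
```

>>> drive_tool:
  moves: [0.004, -0.005, 0.03, 0, 0, 0, 0, 0.002, -0.005, 0.03, 0, 0, 0, 0, 0.003, 0, 0.03, 0, 0, 0, 0, 0.002, 0, 0.03, 0, 0, 0, 0, 0, 0, 0, 0, 0, 0, 0]

```text
time: 22.65
ee_pos: [514.3, -203.2, 52.8]
tool_rot: [0.744, 0.668, 0.001, 0.005]
wrist_force: [-0.3, -5.0, 7.0]
grip_width: -0.0
gripper_force: 3.6
```

```bash
python3 - <<'E'
from h import *
plan(511.5,-205,47,84)
E
```

```text
pos [ 514.3 -203.2   52.8] yaw 83.9 shift [-0.01  -0.013  0.029] turn z units -0.02 level fix [0.065 0.042 0.   ] F [-0.3 -5.   7. ] w -0.0 t 22.65
```

Next I press to the stop in small steps and watch the force.

>>> drive_tool:
  moves: [0, 0, 0.015, 0, 0, 0, 0, 0, 0, 0.015, 0, 0, 0, 0, 0, 0, 0.01, 0, 0, 0, 0, 0, 0, 0, 0, 0, 0, 0]

```text
time: 23.05
ee_pos: [514.5, -202.7, 46.5]
tool_rot: [0.744, 0.668, 0.001, 0.005]
wrist_force: [-1.9, -2.7, 15.3]
grip_width: 0.2
gripper_force: 7.3
```

```bash
python3 - <<'E'
from h import *
plan(511.5,-205,45,84)
im=viewer.capture("scene")[90:240,140:340]; cv2.imwrite("pics/s7.png",cv2.resize(im,(800,600),interpolation=cv2.INTER_CUBIC)[:,:,::-1])
E
```

```text
pos [ 514.5 -202.7   46.5] yaw 83.9 shift [-0.013 -0.014  0.007] turn z units -0.02 level fix [0.065 0.043 0.   ] F [-1.9 -2.7 15.3] w 0.2 t 23.05
```

View pics/s7.png

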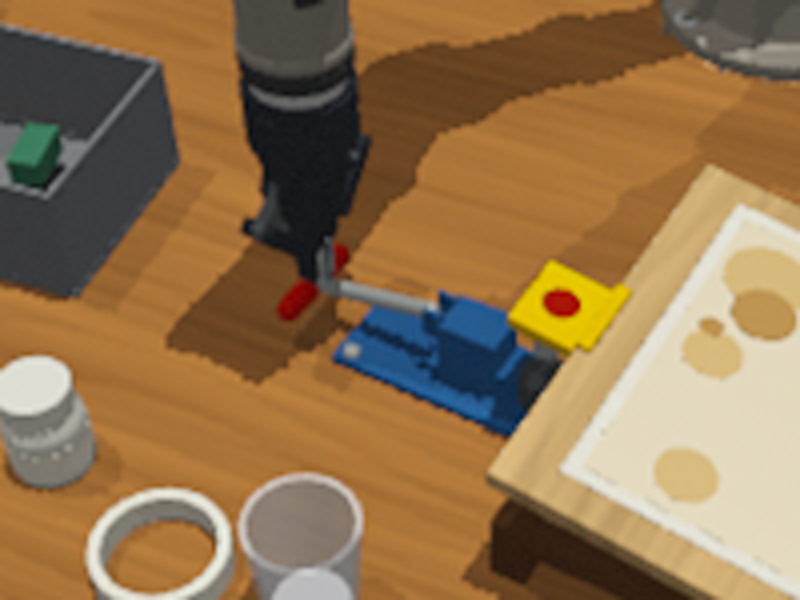

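>>> drive_tool:
  moves: [0, 0, 0.008, 0, 0, 0, 0, 0, 0, 0, 0, 0, 0, 0, 0, 0, 0, 0, 0, 0, 0, 0, 0, 0, 0, 0, 0, 0]

```text
time: 23.5
ee_pos: [514.6, -202.7, 46.0]
tool_rot: [0.744, 0.668, 0.001, 0.005]
wrist_force: [-4.6, -2.4, 21.3]
grip_width: -0.1
gripper_force: 10.4
```

```bash
python3 -c "
from bench import manip
print(manip.hand_in())"
```

```text
the job is handed in; nothing more can be done
None
```

I handed the job in at about 23.5 s: both offcuts went into the scrap bin first, the jack stands centred under the lift pad to about 1 mm, and the arm is holding its handle at the stop with about 21 N, so the board is raised; the black offcut in the bin is inferred from its grip and release, since only the green one was visible there.

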